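Pack the pusher under the flip-up tray and push the accessory drawer home

TASK

The food processor's accessory drawer has been left open on the counter. Lift up its flip-up inner tray, lay the clear feed-chute pusher down in the wide bay underneath and let go of it, fold the tray flat again while the drawer is still open, and then push the drawer fully home until it seats at its catch. Leave everything else on the counter where it stands.

Things in the scene. Friction and masses are not known exactly. Their poses are not given: they have to be found in the camera images.
- drawer (a joint): How far the white plastic drawer is out of its unit, in m: 0 = fully home against its stop, 0.19 = fully out; starts 0.165 to 0.185. About 3.5 N of friction; stays where left. A spring roller catch resists from 0.019 on (about 10 N more, so it takes some 14 N), its crest is at 0.008; pushed to within 3 mm of home the drawer is drawn in and seats at 0. It cannot close with the tray raised.
- tray (a joint): Angle of the flip-up grey tray inside the drawer, in rad: 0 = lying flat over the bay; grows as its near edge swings up and away from the robot, to its stop at 1.75 (past upright). Starts 0 to 0.25. The hinge is stiff: the tray stays at whatever angle it is left (1 to 2 N at the near edge moves it; a hard pinch on the fin resists its turning and drags the drawer along).
- drawer_front (a point): Centre of the outer (robot-side) face of the drawer's front panel, 50 mm above the counter; moves with the drawer. x points into the unit (the closing direction), y to the unit's left, z up. The panel is flat, without a handle, 236 wide, 14 mm thick and spans heights 6 to 94 mm.
- bay (a point): Centre of the floor of the wide bay under the tray, 12 mm above the counter, 81 mm behind the panel's outer face; moves with the drawer, axes as drawer_front. The bay is 136 mm long (x) by 138 mm wide (y); its walls rise 36 mm above its floor, the flat tray's underside is 41 mm above it. The narrow bay beside it is filled by a moulded-in stem.
- tray_hinge (a point): Middle of the tray's hinge line, along y, 55 mm above the counter, 156 mm behind the panel's outer face; axes as drawer_front, moves with the drawer, does not turn with the tray. The tray is a plate 4 mm thick, 196 wide (y), reaching 136 mm from the hinge towards the robot, with 10 mm side rims and a thin steel disc (84 across, hub 6 mm high, centred 47 mm from the hinge) on top.
- tray_fin (a point): Top centre of the upright finger grip fin on the tray's upper face: 14 mm thick (y), 22 mm long (x), 30 mm tall, standing on the plate's middle, 105 mm from the hinge line; this point is 32 mm above the plate's mid-plane. Turns with the tray (the point's z is the tray's upward normal).
- unit: The low grey unit that holds the drawer, fixed to the counter: 220 deep (x) x 240 wide (y) x 108 mm high, open at its front, which faces the robot. Origin at the centre of its underside; its front face is 110 mm in front (-x) of it.
- pusher: The clear plastic feed-chute pusher to be packed: a straight rounded bar lying on its side, 100 long (x) x 38 wide (y) x 34 mm high, with an 8 mm thick flange 46 wide and 36 high at its -x end. Origin at the centre of its underside; about 90 g.
- pusher_mid (a point): The middle of the pusher's body, 18 mm above its underside.
- jar: Closed glass jar, 66 across, 100 mm high, to be left alone; origin at the centre of its underside.
- cup: Small steel measuring cup without handle, 72 across, 55 mm high, to be left alone; origin at the centre of its underside.
- timer: White round kitchen timer, 66 across, 50 mm high, to be left alone; origin at the centre of its underside.
- mill: Wooden pepper mill, 54 across, 165 mm high, to be left alone; origin at the centre of its underside.
- spatula: Stainless steel spatula lying flat on the right of the counter, 260 long along its x, under 30 mm high, to be left alone; origin on the counter.
- scraper: Green hard silicone scraper lying on top of the drawer unit, about 195 long (x, blade to +x) x 50 wide x 12 mm high, to be left alone; origin on its underside.
Not all that is in view belongs to the job. Several things look just like the pusher: the one meant starts farthest to the robot's left.

How it is judged (in metres and radians):
On the way, in this order (a step that is already met when the one before it is completed fails the run):
1. the tray is lifted clear of the bay (value of joint tray above 1 rad), for 0.2 s.
2. the pusher lies in the wide bay, let go, with the tray still up (x of pusher_mid in the frame of bay between -0.05 and 0.05 m and y of pusher_mid in the frame of bay between -0.06 and 0.06 m and z of pusher_mid in the frame of bay between 0.005 and 0.032 m and contact force between the fingers and pusher below 0.1 N and linear speed of pusher below 0.02 m/s and value of joint tray above 0.4 rad), for 0.2 s.
3. the tray is folded flat over the pusher while the drawer is still open (x of pusher_mid in the frame of bay between -0.05 and 0.05 m and y of pusher_mid in the frame of bay between -0.06 and 0.06 m and z of pusher_mid in the frame of bay between 0.005 and 0.032 m and value of joint tray below 0.08 rad and value of joint drawer above 0.04 m), for 0.2 s.
At the end, for the whole second after the job is handed in: the drawer is home at its stop (within 3 mm), the tray flat (within 0.08 rad), the pusher lying at rest in the wide bay (its middle within 50 mm of the bay's centre along it and 60 mm across), and none of the other things was moved by more than 30 mm or tipped (x of pusher_mid in the frame of bay between -0.05 and 0.05 m and y of pusher_mid in the frame of bay between -0.06 and 0.06 m and z of pusher_mid in the frame of bay between 0.005 and 0.032 m and value of joint drawer below 0.003 m and value of joint tray below 0.08 rad and linear speed of pusher below 0.02 m/s); the robot touches nothing.
It fails at once if one of the other things is moved by more than 30 mm (distance of any of jar, cup, timer, mill, spatula, scraper from where it was at the start of the episode above 0.03 m).
It fails at once if one of the other things is tipped (angle between any of jar, cup, timer, mill, spatula, scraper's own z axis and vertical above 0.35 rad).
It also fails if it takes over 72 s, if anything falls off the work surface, if the arm or the gripper's body presses on something with over 40 N, if the wrist force passes 120 N, or if a joint passes its speed limit or range.

ROBOT

A 6-joint arm with a two-finger parallel gripper is mounted at the origin on the work surface. World frame = base frame: x ahead of the robot, y to its left, z up, the work surface at z = 0. Lengths are in m, angles in degrees, forces in N, time in s.
With the tool pointing down it reaches from about 0.4 to 0.825 m from the base axis. Payload 7 kg.
Tool frame: the origin (TCP) lies midway between the tips of the shut fingers; the grasp point (between the pads) lies 19 mm behind it; z points along the fingers, y is the line along which they close (so a half turn about z gives the same grasp; the last joint's range is limited). The gripper opens to 88 mm and grips with 3 to 60 N. Pads are 19 mm wide; open, the fingers measure 130 mm over their backs; the gripper's body (78 mm by 193 mm) begins 47 mm behind the grasp point.
Start: joints at [92.195, 20.546, 0.682, 0, -70.136, -16.507], TCP at [0.167, 0.654, 0.227] pointing down, gripper open.
Joint ranges: [-176.03, 176.03], [-82.01, 121.73], [-58.28, 71.71], [-173.87, 95.51], [-174.79, -0.11], [-173.66, 173.66]. Speed limits (degrees/s): [136.94, 136.94, 172.46, 180, 180, 180].

INTERFACE

Orientations are given as [roll, pitch, yaw] about the fixed x, y, z axes, in that order (R = Rz(yaw) Ry(pitch) Rx(roll)).
In Python, from plant import r gives the robot as it stands. The module is installed in compiled form; this text tells all that it offers.
- The arm moves only by the tool play_rows, never from a script. Its argument "rows" is a list of rows, each an object with "slide": the shift along the tool's x, y, z as a fraction of full scale, a list of three; "delta_rot": the turn, a rotation vector about the tool's x, y, z as a fraction of full scale, a list of three; "fingers": the opening, from -1 (shut) to 1 (fully open). In form: [{"slide": [x, y, z], "delta_rot": [rx, ry, rz], "fingers": fingers}, ...]. A call has 1 to 8 rows; each row shifts and turns the commanded pose from where the row before left it, along the tool's axes as they then stand; what a row does not reach is not made up. Full scale, the value 1, is 0.15 m for a shift and 0.08 rad for a turn. A row lasts 1/8 s, in which the tool goes at most 62.5 mm and 10.7 degrees, less where a joint would pass 70% of its speed; a pose out of reach is approached as far as the arm can. A call with a number of a shift or a turn outside -1 to 1 is refused whole. A call with a gripper value outside its range is refused whole. The fingers move at their own pace and stop on an object; "squeeze" is the grip in N (left out, the last holds). Time passes only in rows, so rows that do not move let the fingers close. It gives the time, the measured TCP pose, the force, the opening and the grip force at its end, in the units of the state.
- r.get_state(): the state, without advancing time (a new reading comes with each control period).
- r.capture(name): name is "side" or "top" or "wrist"; returns a dict with "image" (480x640x3 uint8, blue, green, red), "fx", "fy", "cx", "cy" (pixels), "R" (3x3) and "t" (3): a world point X has camera coordinates R X + t; the wrist camera has in their place "T_tool_cam" (4x4, takes a point from camera to tool coordinates, whose origin is the TCP and whose axes are the flange's). Camera axes: x right, y down, z forward; pixel columns grow to the right and rows downward; lengths in m; the calibration is good to about 2 mm. A picture is of the moment at which its call begins: read the wrist's pose just before it. There is no depth.
- r.close_job(): hands the job in; it is judged then, once.
The state is a dict: "time_s": time; "joints": joint angles; "qd": joint speeds; "joint_torque": joint torques, N m; "tcp_pos": TCP position; "eef_rot": TCP orientation; "contact_force": force on the tool from outside, world axes, zero at the start; "moment": the same for the moment, N m; "gripper_width": finger opening in m; "gripper_force": force on a finger pad.
Only numpy, scipy, OpenCV 4.12 (cv2) and the standard library are available. Lean on these libraries where they do the work, as an engineer would, in place of code of your own. Each camera call takes 0.05 s, during which the arm holds its last target. There are 200 camera calls.

## Working session

There is one attempt and no reset: what is moved stays moved. The work goes in short steps, Python scripts to look and compute and a tool call to move; the robot and the scene stay as the last step left them, time stands still between calls to the robot, and variables do not carry over. Pictures are saved under pics/ and viewed, at most 10 in all, crops included, and the job is handed in when it is done.

Besides the shell and the picture viewer there is one more tool, called after "Call:" in YAML: its name, and indented under it one key for each argument. play_rows: Moves the arm, as the interface text tells. Shift numbers are shares of 0.15 m and turn numbers shares of 0.08 rad, none past 1 either way. Its arguments: {"type":"object","properties":{"rows":{"type":"array"},"squeeze":{"type":"number"}},"required":["rows"]}

```bash
mkdir -p pics; cat > h.py <<'E'
import numpy as np, cv2
from plant import r
from scipy.spatial.transform import Rotation as Ro
def cast(c,u,v,z):
    "world point on plane z for pixel of fixed camera"
    R=np.array(c["R"]);t=np.array(c["t"]).ravel()
    d=R.T@np.array([(u-c["cx"])/c["fx"],(v-c["cy"])/c["fy"],1]);o=-R.T@t
    return o+d*(z-o[2])/d[2]
def wcam(s,c):
    T=np.array(c["T_tool_cam"]);Rt=Ro.from_euler("xyz",s["eef_rot"],degrees=True).as_matrix()
    Rw=Rt@T[:3,:3];o=Rt@T[:3,3]+np.array(s["tcp_pos"])
    c["R"]=Rw.T;c["t"]=-Rw.T@o
    return c
def proj(c,X):
    p=np.array(c["R"])@np.array(X)+np.array(c["t"]).ravel()
    return c["fx"]*p[0]/p[2]+c["cx"],c["fy"]*p[1]/p[2]+c["cy"]
E
python3 - <<'E'
from h import *
s=r.get_state();print(s)
for n in("top","side"):
    c=r.capture(n);cv2.imwrite(f"pics/{n}0.png",c["image"])
    np.save(f"{n}0.npy",c,allow_pickle=True)
    print(n,c["fx"],-np.array(c["R"]).T@np.array(c["t"]).ravel())
E
```

```text
{'time_s': 0.0, 'joints': array([ 9.21919630e+01,  2.05899935e+01,  6.34036021e-01, -2.00829310e-02,
       -7.01346573e+01, -1.65081646e+01]), 'qd': array([-0.01252238, -0.05634933, -0.05046712, -0.0759033 ,  0.01116266,
       -0.01731872]), 'joint_torque': array([-3.68823848e-04, -5.82715237e+01,  2.93048286e+01,  6.99703574e+00,
        6.96582603e-03, -1.65651168e-04]), 'tcp_pos': array([0.16679991, 0.65356994, 0.22564106]), 'eef_rot': array([ 1.79907755e+02, -7.64975761e-03, -1.43230348e+01]), 'contact_force': array([-0.20931764, -0.21737646, -0.1876388 ]), 'moment': array([ 0.01595391, -0.01273537,  0.03044015]), 'gripper_force': 0.0, 'gripper_width': 0.08802433619384348}
top 447.0026901533454 [ 0.40250376 -0.05387919  1.22961768]
side 547.8365787191216 [0.51123865 0.98736293 1.18937675]
```

View pics/top0.png

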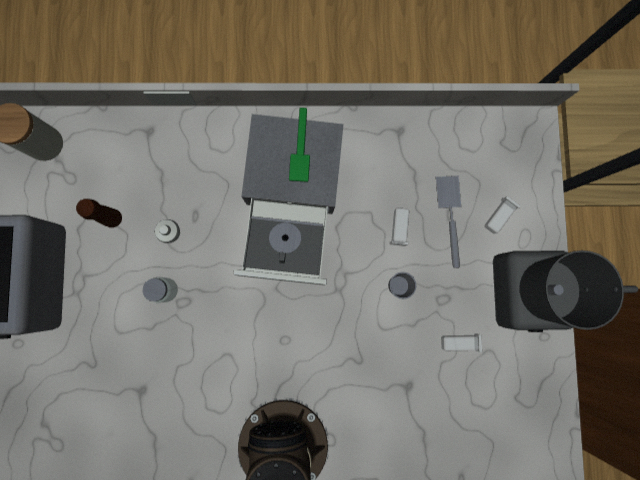

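View pics/side0.png

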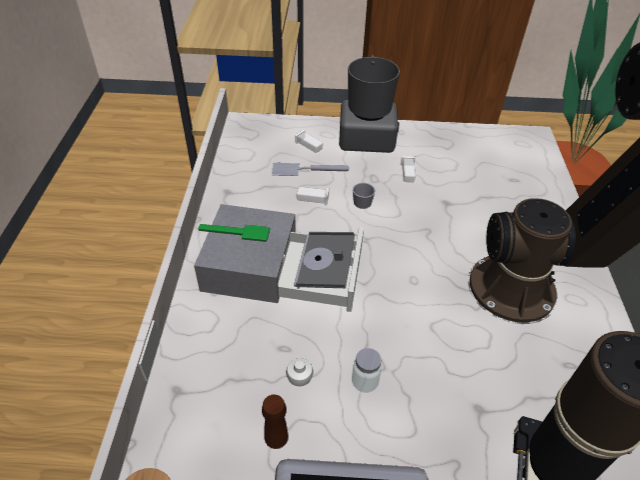

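The pusher-like things in the top view are at (401,226), (502,215) and (461,343). With the robot at the bottom, left in the image is +y, so (401,226) is the leftmost. I'll check the world coordinates and take a close crop.

```bash
python3 - <<'E'
from h import *
np.set_printoptions(precision=4,suppress=True)
t=np.load("top0.npy",allow_pickle=True).item();s=np.load("side0.npy",allow_pickle=True).item()
for n,c in(("top",t),("side",s)):
    print(n,"base",proj(c,[0,0,0.05]),"tcp",proj(c,[.167,.654,.227]))
for p in((401,226),(502,215),(461,343)): print(p,cast(t,*p,.035))
for p in((313,195),(309,142),(408,169)): print("side",p,cast(s,*p,.02))
a=t["image"][150:300,220:420];b=s["image"][170:320,190:390]
cv2.imwrite("pics/crop0.png",np.vstack([cv2.resize(a,(800,300)) if 0 else cv2.resize(a,(400,300),interpolation=2),cv2.resize(b,(400,300),interpolation=2)]))
E
```

```text
top base (np.float64(282.50566716486026), np.float64(452.70677016344825)) tcp (np.float64(-28.678951677695864), np.float64(406.5471151454251))
side base (np.float64(516.1951210533886), np.float64(275.48795855945104)) tcp (np.float64(522.5589072325085), np.float64(503.05089005165655))
(401, 226) [ 0.5775 -0.3221  0.035 ]
(502, 215) [ 0.606  -0.6008  0.035 ]
(461, 343) [ 0.2638 -0.4717  0.035 ]
side (313, 195) [ 0.5723 -0.319   0.02  ]
side (309, 142) [ 0.6031 -0.5988  0.02  ]
side (408, 169) [ 0.2605 -0.474   0.02  ]
```

View pics/crop0.png

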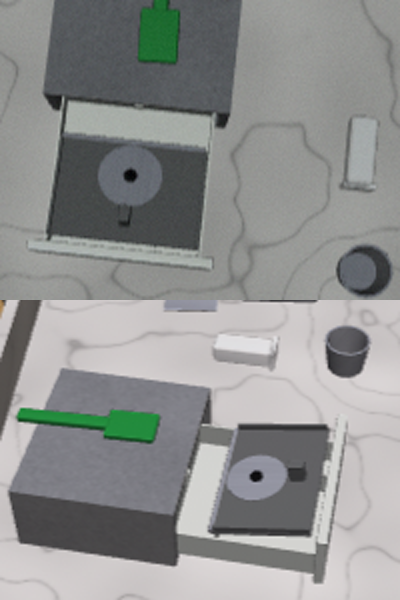

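The crop shows the drawer front from about top px (233,272) to (326,283) and the fin at (282,257). The chosen pusher, the leftmost, is at (401,226) with its flange towards the robot.

```bash
cat > m.py <<'E'
from h import *
np.set_printoptions(precision=4,suppress=True)
t=np.load("top0.npy",allow_pickle=True).item()
def c(u,v):return 220+u/2,150+v/2
L=cast(t,*c(27,247),.094);R=cast(t,*c(212,268),.094)
print("panel",L,R,np.hypot(*(L-R)[:2]),"yaw",np.degrees(np.arctan2(-(L-R)[0],(L-R)[1])))
ul=cast(t,*c(44,97),.108);ur=cast(t,*c(230,122),.108)   # unit front top edge
print("unit",ul,ur,np.hypot(*(ul-ur)[:2]),np.degrees(np.arctan2(-(ul-ur)[0],(ul-ur)[1])))
print("fin",cast(t,*c(124,215),.087),"disc",cast(t,*c(130,175),.06))
im=t["image"][195:255,380:420]
hsv=cv2.cvtColor(im,cv2.COLOR_BGR2GRAY)
m=(hsv>195).astype(np.uint8)
cs,_=cv2.findContours(m,0,2);k=max(cs,key=cv2.contourArea);q=cv2.minAreaRect(k);print(q)
b=cv2.boxPoints(q)+[380,195];print(np.array([cast(t,*p,.034)for p in b]))
E
python3 m.py
```

```text
panel [0.4506 0.1204 0.094 ] [ 0.4218 -0.1132  0.094 ] 0.23532211168095218 yaw -7.02109873599214
unit [0.6402 0.0984 0.108 ] [ 0.6066 -0.1379  0.108 ] 0.238693428114557 -8.10328648512007
fin [ 0.4906 -0.0018  0.087 ] disc [ 0.5454 -0.0086  0.06  ]Traceback (most recent call last):
  File "m.py", line 13, in <module>
    cs,_=cv2.findContours(m,0,2);k=max(cs,key=cv2.contourArea);q=cv2.minAreaRect(k);print(q)
                                   ~~~^^^^^^^^^^^^^^^^^^^^^^^^
ValueError: max() iterable argument is empty
```

Call:
play_rows:
  rows:
    - {"slide":[0,0,-0.4],"delta_rot":[0,0,0],"fingers":0.2}
    - {"slide":[0,0.3,-0.1],"delta_rot":[0,0,-0.5],"fingers":0.2}
    - {"slide":[0.25,0.3,0],"delta_rot":[0,0,-0.5],"fingers":0.2}
    - {"slide":[0.25,0.3,0],"delta_rot":[0,0,-0.5],"fingers":0.2}

```text
time_s: 0.6
tcp_pos: [0.2124, 0.5063, 0.3014]
eef_rot: [180.0, 0.0, -7.3]
contact_force: [1.2, 0.4, -0.5]
gripper_width: 0.055
gripper_force: 0.0
```

Call:
play_rows:
  rows:
    - {"slide":[0.222,0.311,0],"delta_rot":[0,0,0],"fingers":-0.2}
    - {"slide":[0.222,0.311,0],"delta_rot":[0,0,0],"fingers":-0.2}
    - {"slide":[0.222,0.311,0],"delta_rot":[0,0,0],"fingers":-0.2}
    - {"slide":[0.222,0.311,0],"delta_rot":[0,0,0],"fingers":-0.2}
    - {"slide":[0.222,0.311,0],"delta_rot":[0,0,0],"fingers":-0.2}
    - {"slide":[0.222,0.311,0],"delta_rot":[0,0,0],"fingers":-0.2}
    - {"slide":[0.222,0.311,0.1],"delta_rot":[0,0,0],"fingers":-0.2}
    - {"slide":[0.222,0.311,0.2],"delta_rot":[0,0,0],"fingers":-0.2}

```text
time_s: 1.6
tcp_pos: [0.4284, 0.1036, 0.2581]
eef_rot: [-179.9, -0.1, -7.4]
contact_force: [0.9, 0.5, -0.6]
gripper_width: 0.0351
gripper_force: 0.0
```

Call:
play_rows:
  rows:
    - {"slide":[0.222,0.311,0.2],"delta_rot":[0,0,0],"fingers":-0.2}
    - {"slide":[0.222,0.311,0.2],"delta_rot":[0,0,0],"fingers":-0.2}
    - {"slide":[0,0,0],"delta_rot":[0,0,0],"fingers":-0.2}
    - {"slide":[0,0,0],"delta_rot":[0,0,0],"fingers":-0.2}

```text
time_s: 2.1
tcp_pos: [0.4794, 0.007, 0.1995]
eef_rot: [180.0, 0.0, -7.5]
contact_force: [0.1, -0.4, -0.3]
gripper_width: 0.0352
gripper_force: 0.0
```

```bash
python3 - <<'E'
from h import *
s=r.get_state();c=wcam(s,r.capture("wrist"));np.save("w1.npy",c,allow_pickle=True);cv2.imwrite("pics/w1.png",c["image"])
print(s["tcp_pos"],s["eef_rot"],s["gripper_width"],proj(c,[.487,-.002,.087]), -c["R"].T@c["t"])
E
```

```text
[0.47940121 0.00699356 0.19945182] [ 1.79975450e+02  3.46599986e-02 -7.51691014e+00] 0.03515543563248795 (np.float64(330.22519319271424), np.float64(226.8035403919854)) [ 0.55540333 -0.00158479  0.3573879 ]
```

View pics/w1.png

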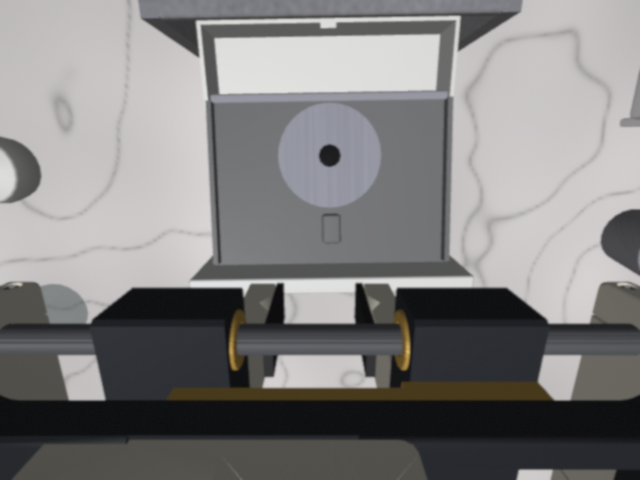

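The close view shows the fin at px (331,229), within 2 px of the predicted position. The drawer is square to the tool.

```bash
cat > dr.py <<'E'
from h import *
yaw=np.radians(-7.5);X=np.array([np.cos(yaw),np.sin(yaw),0]);Y=np.array([-X[1],X[0],0]);Z=np.array([0,0,1.])
P0=np.array([.436,.0038,0])   # panel outer-face centre at start
def D(x,y,z,P=P0): return P+X*x+Y*y+Z*z
E
python3 - <<'E'
from dr import *
c=np.load("w1.npy",allow_pickle=True).item()
for th in(0,.12,.25):
    f=lambda rr,y,h:np.round(proj(c,D(.156-rr*np.cos(th)+h*np.sin(th),y,.055+rr*np.sin(th)+h*np.cos(th))))
    print(th,"hingeL,R",f(0,.098,.002),f(0,-.098,.002),"nearL,R",f(.136,.098,.002),f(.136,-.098,.002),"fin",f(.105+.011,0,.032),f(.105-.011,0,.032),"disc",f(.047,0,.008))
print(np.round([proj(c,D(0,y,.094)) for y in(.118,-.118)]),np.round([proj(c,D(.014,y,.094)) for y in(.118,-.118)]))
im=cv2.resize(c["image"][190:300,190:480],(800,303))
E
```

```text
0 hingeL,R [209.  91.] [453.  91.] nearL,R [223. 252.] [437. 252.] fin [331. 240.] [331. 214.] disc [331. 152.]
0.12 hingeL,R [209.  91.] [453.  91.] nearL,R [218. 257.] [443. 256.] fin [332. 239.] [332. 211.] disc [331. 151.]
0.25 hingeL,R [209.  91.] [453.  91.] nearL,R [212. 260.] [451. 259.] fin [333. 236.] [333. 206.] disc [332. 148.]
[[189. 289.]
 [473. 289.]] [[187. 273.]
 [475. 273.]]
```

Call:
play_rows:
  rows:
    - {"slide":[0.069,0.059,0.1],"delta_rot":[0,0,0],"fingers":-0.2}
    - {"slide":[0,0,0.3],"delta_rot":[0,0,0],"fingers":-0.2}
    - {"slide":[0,0,0.3],"delta_rot":[0,0,0],"fingers":-0.2}
    - {"slide":[0,0,0.12],"delta_rot":[0,0,0],"fingers":-0.2}
    - {"slide":[0,0,0],"delta_rot":[0,0,0],"fingers":-0.2}
    - {"slide":[0,0,0],"delta_rot":[0,0,0],"fingers":-0.2}
  squeeze: 4

```text
time_s: 2.9
tcp_pos: [0.4894, -0.0022, 0.0774]
eef_rot: [-180.0, -0.1, -7.4]
contact_force: [-0.1, -0.2, 0.4]
gripper_width: 0.0352
gripper_force: 0.0
```

Call:
play_rows:
  rows:
    - {"slide":[0,0,0],"delta_rot":[0,0,0],"fingers":-1}
    - {"slide":[0,0,0],"delta_rot":[0,0,0],"fingers":-1}
    - {"slide":[0,0,0],"delta_rot":[0,0,0],"fingers":-1}
    - {"slide":[0,0,0],"delta_rot":[0,0,0],"fingers":-1}
  squeeze: 4

```text
time_s: 3.4
tcp_pos: [0.4887, -0.0032, 0.0769]
eef_rot: [180.0, -0.0, -7.4]
contact_force: [0.6, -4.5, -0.4]
gripper_width: 0.0143
gripper_force: 4.0
```

Call:
play_rows:
  rows:
    - {"slide":[0.032,0,-0.059],"delta_rot":[0,0,0],"fingers":-1}
    - {"slide":[0.032,0,-0.059],"delta_rot":[0,0,0],"fingers":-1}
    - {"slide":[0.032,0,-0.059],"delta_rot":[0,0,0],"fingers":-1}
    - {"slide":[0.05,0,-0.051],"delta_rot":[0,0,0],"fingers":-1}
    - {"slide":[0.05,0,-0.051],"delta_rot":[0,0,0],"fingers":-1}
    - {"slide":[0.05,0,-0.051],"delta_rot":[0,0,0],"fingers":-1}
    - {"slide":[0,0,0],"delta_rot":[0,0,0],"fingers":-1}

```text
time_s: 4.28
tcp_pos: [0.5269, -0.0076, 0.1271]
eef_rot: [-180.0, -0.1, -7.4]
contact_force: [-0.4, -4.2, 1.4]
gripper_width: 0.0138
gripper_force: 4.0
```

```bash
python3 - <<'E'
from h import *
c=r.capture("side");cv2.imwrite("pics/s1.png",cv2.resize(c["image"][170:330,180:400],(770,560)))
E
```

```text
(no output)
```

View pics/s1.png

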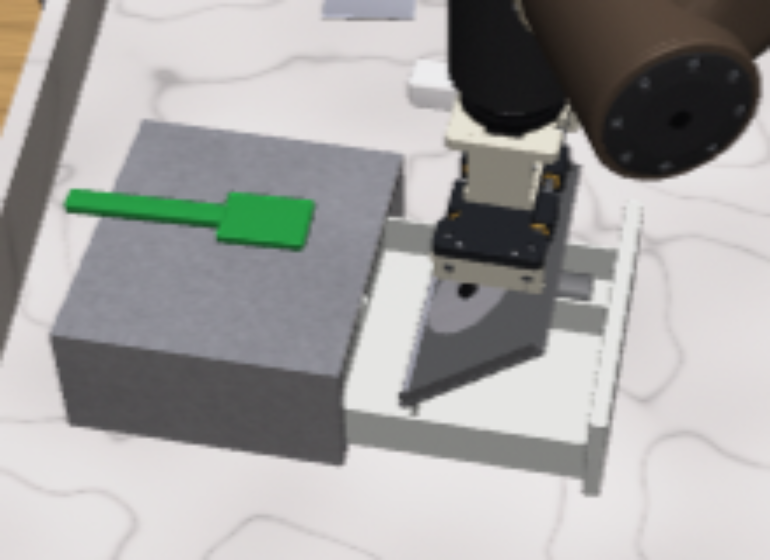

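The tray is up about 0.65 rad with the fin still held, and the drawer hasn't moved. I'll continue the arc.

Call:
play_rows:
  rows:
    - {"slide":[0.063,0,-0.036],"delta_rot":[0,0,0],"fingers":-1}
    - {"slide":[0.063,0,-0.034],"delta_rot":[0,0,0],"fingers":-1}
    - {"slide":[0.064,0,-0.03],"delta_rot":[0,0,0],"fingers":-1}
    - {"slide":[0.07,0,-0.02],"delta_rot":[0,0,0],"fingers":-1}
    - {"slide":[0.07,0,-0.014],"delta_rot":[0,0,0],"fingers":-1}
    - {"slide":[0.07,0,-0.006],"delta_rot":[0,0,0],"fingers":-1}
    - {"slide":[0.07,0,0],"delta_rot":[0,0,0],"fingers":-1}
    - {"slide":[0,0,0],"delta_rot":[0,0,0],"fingers":-1}

```text
time_s: 5.32
tcp_pos: [0.5967, -0.0162, 0.1472]
eef_rot: [-180.0, -0.1, -7.4]
contact_force: [1.9, 5.7, 0.1]
gripper_width: 0.0141
gripper_force: 4.0
```

```bash
python3 - <<'E'
from h import *
c=r.capture("side");cv2.imwrite("pics/s2.png",cv2.resize(c["image"][170:330,180:400],(770,560)))
E
```

```text
(no output)
```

View pics/s2.png

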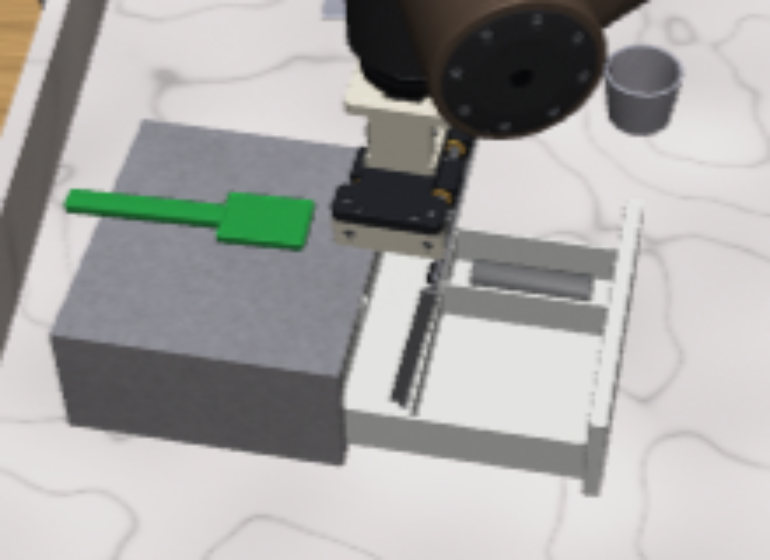

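Call:
play_rows:
  rows:
    - {"slide":[0.07,0,0.01],"delta_rot":[0,0,0],"fingers":-1}
    - {"slide":[0.07,0,0.013],"delta_rot":[0,0,0],"fingers":-1}
    - {"slide":[0,0,0],"delta_rot":[0,0,0],"fingers":-1}
    - {"slide":[0,0,0],"delta_rot":[0,0,0],"fingers":0}
    - {"slide":[0,0,0],"delta_rot":[0,0,0],"fingers":0}
    - {"slide":[0,0,-0.35],"delta_rot":[0,0,0],"fingers":0}
    - {"slide":[0,0,-0.35],"delta_rot":[0,0,0],"fingers":0}
    - {"slide":[0,0,-0.35],"delta_rot":[0,0,0],"fingers":0.2}

```text
time_s: 6.38
tcp_pos: [0.6153, -0.02, 0.3029]
eef_rot: [180.0, 0.0, -7.5]
contact_force: [1.6, -0.1, 0.1]
gripper_width: 0.0489
gripper_force: 0.0
```

Call:
play_rows:
  rows:
    - {"slide":[-0.052,0.332,0],"delta_rot":[0,0,0],"fingers":0.6}
    - {"slide":[-0.052,0.332,0],"delta_rot":[0,0,0],"fingers":0.6}
    - {"slide":[-0.052,0.332,0],"delta_rot":[0,0,0],"fingers":0.6}
    - {"slide":[-0.052,0.332,0.05],"delta_rot":[0,0,0],"fingers":0.6}
    - {"slide":[-0.052,0.332,0.1],"delta_rot":[0,0,0],"fingers":0.6}
    - {"slide":[-0.052,0.332,0.15],"delta_rot":[0,0,0],"fingers":0.6}
    - {"slide":[0,0,0],"delta_rot":[0,0,0],"fingers":0.6}
    - {"slide":[0,0,0],"delta_rot":[0,0,0],"fingers":0.6}

```text
time_s: 7.38
tcp_pos: [0.5305, -0.31, 0.2563]
eef_rot: [180.0, 0.0, -7.5]
contact_force: [0.4, 0.5, 0.5]
gripper_width: 0.0702
gripper_force: 0.0
```

```bash
python3 - <<'E'
from h import *
s=r.get_state();c=wcam(s,r.capture("wrist"));np.save("w2.npy",c,allow_pickle=True)
t=r.capture("top");np.save("top1.npy",t,allow_pickle=True)
sd=r.capture("side");np.save("side1.npy",sd,allow_pickle=True)
print(s["tcp_pos"],s["eef_rot"],proj(c,[.575,-.321,.034]))
a=cv2.resize(c["image"],(400,300));b=cv2.resize(t["image"][180:300,220:380],(400,300),interpolation=2)
d=cv2.resize(sd["image"][190:310,250:410],(400,300),interpolation=2)
cv2.imwrite("pics/m2.png",np.vstack([np.hstack([a,b]),np.hstack([d,d*0])]))
E
```

```text
[ 0.53050906 -0.30995072  0.25630662] [ 1.79980946e+02  1.61470151e-02 -7.49267636e+00] (np.float64(324.69990658683776), np.float64(169.08752772616893))
```

View pics/m2.png

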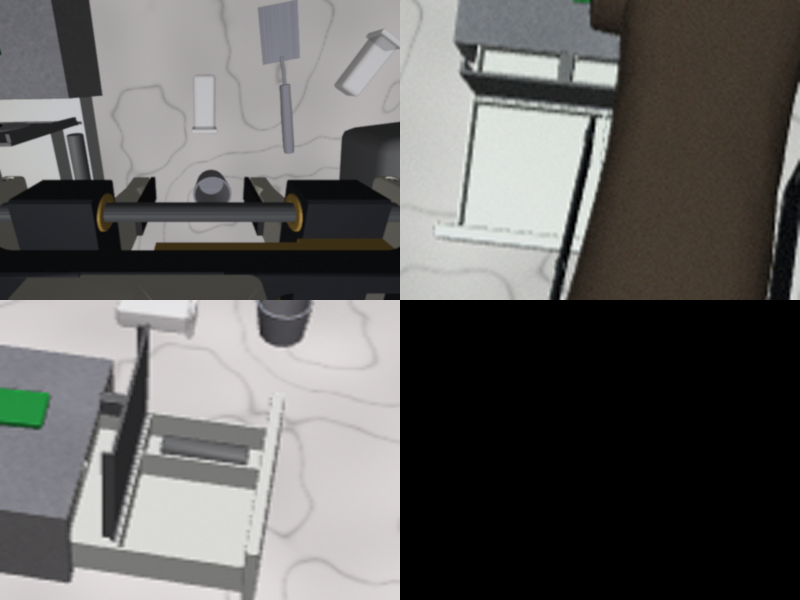

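The wrist view shows the pusher at about (408,205) with its flange at row ~257. The tray is about upright. The wide bay is on the left side of the drawer, from u≈470 to 592 in the top panel.

```bash
python3 - <<'E'
from dr import *
np.set_printoptions(precision=4,suppress=True)
c=np.load("w2.npy",allow_pickle=True).item();im=c["image"]
h=cv2.cvtColor(im,cv2.COLOR_BGR2HSV)
roi=im[135:275,375:445];g=cv2.cvtColor(roi,cv2.COLOR_BGR2GRAY)
th,m=cv2.threshold(cv2.GaussianBlur(g,(3,3),0),0,255,cv2.THRESH_OTSU);print("otsu",th)
cs,_=cv2.findContours(m,0,2);k=max(cs,key=cv2.contourArea);q=cv2.minAreaRect(k)
print(q,cv2.contourArea(k))
b=cv2.boxPoints(q)+[375,135];print(b);P=np.array([cast(c,*p,.034)for p in b]);print(P,P.mean(0))
# manual
for p in((391,150),(430,150),(389,250),(431,250)):print(p,cast(c,*p,.034))
t=np.load("top1.npy",allow_pickle=True).item()
f=lambda u,v:(220+(u-400)*.4,180+v*.4)
for n,p,z in(("panelL",(433,231),.094),("bay NL",(463,222),.048),("bay FL",(476,104),.048),("bay FR",(594,119),.048),("panel inner",(500,227),.094)):
    w=cast(t,*f(*p),z);d=w-P0;print(n,w,"drawer frame",d@X,d@Y)
c2=np.load("side1.npy",allow_pickle=True).item()
g=lambda u,v:(250+u*.4,190+(v-300)*.4)
for n,p,z in(("FR bottom wall top",(150,453),.048),("NR wall top",(262,468),.048),("near floor R",(253,485),.012)):
    w=cast(c2,*g(*p),z);d=w-P0;print(n,w,d@X,d@Y)
E
```

```text
otsu 161.0
((34.5, 53.5), (107.0, 69.0), 90.0) 6371.0
[[375. 135.]
 [444. 135.]
 [444. 242.]
 [375. 242.]]
[[ 0.603  -0.3779  0.034 ]
 [ 0.5935 -0.45    0.034 ]
 [ 0.4754 -0.4467  0.034 ]
 [ 0.4858 -0.368   0.034 ]] [ 0.5394 -0.4107  0.034 ]
(391, 150) [ 0.5856 -0.3936  0.034 ]
(430, 150) [ 0.5801 -0.4348  0.034 ]
(389, 250) [ 0.474  -0.3833  0.034 ]
(431, 250) [ 0.4676 -0.4315  0.034 ]
panelL [0.4534 0.1211 0.094 ] drawer frame 0.0019054713731123003 0.11860862888975068
bay NL [0.4646 0.0968 0.048 ] drawer frame 0.016215473985325822 0.0959862884369098
bay FL [0.5902 0.0838 0.048 ] drawer frame 0.14245909500068277 0.09945741772319296
bay FR [ 0.5732 -0.0418  0.048 ] drawer frame 0.14198183120803892 -0.027282567011111942
panel inner [0.4568 0.0536 0.094 ] drawer frame 0.014102738249914417 0.05209578520694477
FR bottom wall top [ 0.5652 -0.0507  0.048 ] 0.13525405280253408 -0.03719464929452011
NR wall top [ 0.439  -0.0371  0.048 ] 0.008316640833247986 -0.04015342827927113
near floor R [ 0.4468 -0.0427  0.012 ] 0.01678435576851514 -0.04469532837430275
```

My slip: that panel was scaled by 1.6, not 2, so the pusher is at (326,162), as predicted. I'll measure it again with the correct region.

```bash
python3 - <<'E'
from dr import *
np.set_printoptions(precision=4,suppress=True)
c=np.load("w2.npy",allow_pickle=True).item();im=c["image"]
x0,y0=290,105;roi=im[y0:220,x0:365];g=cv2.cvtColor(roi,cv2.COLOR_BGR2GRAY)
th,m=cv2.threshold(g,0,255,cv2.THRESH_OTSU);print("otsu",th)
cs,_=cv2.findContours(m,0,2);k=max(cs,key=cv2.contourArea);q=cv2.minAreaRect(k)
print(q,cv2.contourArea(k))
b=cv2.boxPoints(q)+[x0,y0];P=np.array([cast(c,*p,.034)for p in b]);print(b,P,P.mean(0))
for p in((312,121),(344,121),(309,201),(344,201)):print(p,cast(c,*p,.034))
E
```

```text
otsu 175.0
((36.0, 57.0), (28.0, 78.0), 0.0) 2153.0
[[312. 201.]
 [312. 123.]
 [340. 123.]
 [340. 201.]] [[ 0.5423 -0.3026  0.034 ]
 [ 0.6235 -0.3138  0.034 ]
 [ 0.6197 -0.3428  0.034 ]
 [ 0.5383 -0.3335  0.034 ]] [ 0.581  -0.3232  0.034 ]
(312, 121) [ 0.6255 -0.3141  0.034 ]
(344, 121) [ 0.6211 -0.3471  0.034 ]
(309, 201) [ 0.5428 -0.2993  0.034 ]
(344, 201) [ 0.5377 -0.3379  0.034 ]
```

Call:
play_rows:
  rows:
    - {"slide":[0.149,0.021,0.1],"delta_rot":[0,0,0],"fingers":0.6}
    - {"slide":[0.149,0.021,0.3],"delta_rot":[0,0,0],"fingers":0.6}
    - {"slide":[0,0,0.35],"delta_rot":[0,0,0],"fingers":0.6}
    - {"slide":[0,0,0.35],"delta_rot":[0,0,0],"fingers":0.6}
    - {"slide":[0,0,0.35],"delta_rot":[0,0,0],"fingers":0.6}
    - {"slide":[0,0,0.2],"delta_rot":[0,0,0],"fingers":0.6}
    - {"slide":[0,0,0],"delta_rot":[0,0,0],"fingers":0.6}
    - {"slide":[0,0,0],"delta_rot":[0,0,0],"fingers":-0.3}
  squeeze: 10

```text
time_s: 8.52
tcp_pos: [0.5759, -0.3215, 0.0104]
eef_rot: [180.0, -0.1, -7.4]
contact_force: [-0.0, -0.2, 1.2]
gripper_width: 0.0645
gripper_force: 0.0
```

Call:
play_rows:
  rows:
    - {"slide":[0,0,0],"delta_rot":[0,0,0],"fingers":-1}
    - {"slide":[0,0,0],"delta_rot":[0,0,0],"fingers":-1}
    - {"slide":[0,0,0],"delta_rot":[0,0,0],"fingers":-1}
    - {"slide":[0,0,0],"delta_rot":[0,0,0],"fingers":-1}

```text
time_s: 9.02
tcp_pos: [0.5749, -0.3219, 0.0097]
eef_rot: [180.0, -0.1, -7.4]
contact_force: [-0.8, 1.2, 6.1]
gripper_width: 0.0379
gripper_force: 10.0
```

Call:
play_rows:
  rows:
    - {"slide":[0,0,-0.2],"delta_rot":[0,0,0],"fingers":-1}
    - {"slide":[0,0,-0.35],"delta_rot":[0,0,0],"fingers":-1}
    - {"slide":[0,0,-0.35],"delta_rot":[0,0,0],"fingers":-1}
    - {"slide":[0,0,-0.35],"delta_rot":[0,0,0],"fingers":-1}
    - {"slide":[0,0,-0.35],"delta_rot":[0,0,0],"fingers":-1}
    - {"slide":[-0.098,-0.318,0],"delta_rot":[0,0,0],"fingers":-1}
    - {"slide":[-0.098,-0.318,0],"delta_rot":[0,0,0],"fingers":-1}
    - {"slide":[-0.098,-0.318,0],"delta_rot":[0,0,0],"fingers":-1}

```text
time_s: 10.02
tcp_pos: [0.5483, -0.1727, 0.2484]
eef_rot: [-180.0, 0.0, -7.5]
contact_force: [1.2, 0.1, -1.0]
gripper_width: 0.0378
gripper_force: 10.0
```

Call:
play_rows:
  rows:
    - {"slide":[-0.098,-0.318,0],"delta_rot":[0,0,0],"fingers":-1}
    - {"slide":[-0.098,-0.318,0],"delta_rot":[0,0,0],"fingers":-1}
    - {"slide":[-0.098,-0.318,0],"delta_rot":[0,0,0],"fingers":-1}
    - {"slide":[-0.098,-0.318,0],"delta_rot":[0,0,0],"fingers":-1}
    - {"slide":[0,0,0],"delta_rot":[0,0,0],"fingers":-1}
    - {"slide":[0,0,0],"delta_rot":[0,0,0],"fingers":-1}

```text
time_s: 10.78
tcp_pos: [0.5153, 0.0228, 0.2486]
eef_rot: [180.0, 0.0, -7.4]
contact_force: [-0.5, 0.1, -1.0]
gripper_width: 0.0381
gripper_force: 10.0
```

```bash
python3 - <<'E'
from dr import *
s=r.get_state();c=wcam(s,r.capture("wrist"));sd=r.capture("side")
print(s["tcp_pos"],s["gripper_width"],[np.round(proj(c,D(.014,y,.094))) for y in(.118,-.118)],"bay corners",[np.round(proj(c,D(x,y,.048))) for x,y in((.149,.098),(.149,-.04),(.013,.098),(.013,-.04))])
a=cv2.resize(c["image"],(400,300));d=cv2.resize(sd["image"][110:320,220:400],(400,467),interpolation=2)[:300]
d=cv2.resize(sd["image"][140:320,200:440],(400,300),interpolation=2)
cv2.imwrite("pics/m3.png",np.hstack([a,d]))
E
```

```text
[0.51530378 0.02282559 0.24856488] 0.03808503502861806 [array([230., 286.]), array([470., 287.])] bay corners [array([251., 143.]), array([390., 143.]), array([258., 270.]), array([382., 270.])]
```

View pics/m3.png

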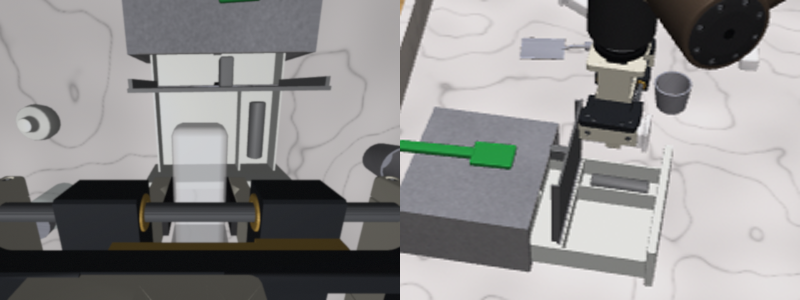

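The pusher is held straight over the wide bay, whose walls are at u≈253 and 381, with the tray upright behind it. Lowering now.

Call:
play_rows:
  rows:
    - {"slide":[0,0,0.35],"delta_rot":[0,0,0],"fingers":-1}
    - {"slide":[0,0,0.35],"delta_rot":[0,0,0],"fingers":-1}
    - {"slide":[0,0,0.3],"delta_rot":[0,0,0],"fingers":-1}
    - {"slide":[0,0,0.25],"delta_rot":[0,0,0],"fingers":-1}
    - {"slide":[0,0,0.15],"delta_rot":[0,0,0],"fingers":-1}
    - {"slide":[0,0,0.07],"delta_rot":[0,0,0],"fingers":-1}
    - {"slide":[0,0,0],"delta_rot":[0,0,0],"fingers":-1}

```text
time_s: 11.75
tcp_pos: [0.5155, 0.022, 0.0278]
eef_rot: [180.0, 0.1, -7.5]
contact_force: [0.6, 0.5, -0.2]
gripper_width: 0.0382
gripper_force: 10.0
```

Call:
play_rows:
  rows:
    - {"slide":[0,0,0.025],"delta_rot":[0,0,0],"fingers":-1}
    - {"slide":[0,0,0],"delta_rot":[0,0,0],"fingers":-1}
    - {"slide":[0,0,0],"delta_rot":[0,0,0],"fingers":0.35}
    - {"slide":[0,0,0],"delta_rot":[0,0,0],"fingers":0.35}
    - {"slide":[0,0,0],"delta_rot":[0,0,0],"fingers":0.35}
    - {"slide":[0,0,0],"delta_rot":[0,0,0],"fingers":0.35}
    - {"slide":[0,0,-0.2],"delta_rot":[0,0,0],"fingers":0.35}
    - {"slide":[0,0,-0.35],"delta_rot":[0,0,0],"fingers":0.35}

```text
time_s: 12.75
tcp_pos: [0.5141, 0.0223, 0.1062]
eef_rot: [179.9, 0.2, -7.4]
contact_force: [1.3, 0.8, -0.2]
gripper_width: 0.0591
gripper_force: 0.0
```

Call:
play_rows:
  rows:
    - {"slide":[0,0,-0.35],"delta_rot":[0,0,0],"fingers":-1}
    - {"slide":[0,0,-0.35],"delta_rot":[0,0,0],"fingers":-1}
    - {"slide":[0,0,-0.3],"delta_rot":[0,0,0],"fingers":-1}
    - {"slide":[0,0,0],"delta_rot":[0,0,0],"fingers":-1}
    - {"slide":[0,0,0],"delta_rot":[0,0,0],"fingers":-1}

```text
time_s: 13.38
tcp_pos: [0.5151, 0.0228, 0.2564]
eef_rot: [-180.0, 0.0, -7.4]
contact_force: [0.2, 0.4, -0.3]
gripper_width: 0.0149
gripper_force: 0.0
```

```bash
python3 - <<'E'
from dr import *
s=r.get_state();c=wcam(s,r.capture("wrist"));sd=r.capture("side")
print(s["tcp_pos"],s["gripper_width"])
a=cv2.resize(c["image"],(400,300))
d=cv2.resize(sd["image"][140:320,200:440],(400,300),interpolation=2)
cv2.imwrite("pics/m4.png",np.hstack([a,d]))
E
```

```text
[0.51508596 0.02276986 0.25644961] 0.014892142049825589
```

View pics/m4.png

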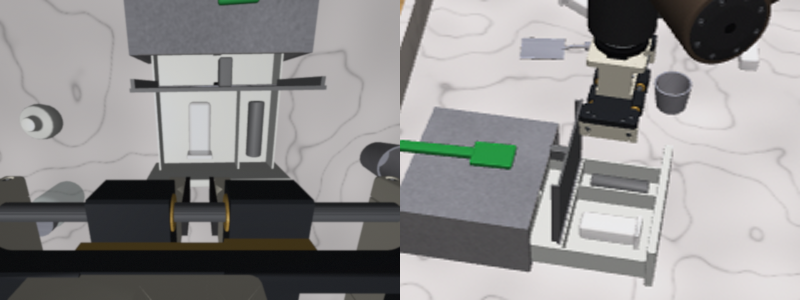

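The pusher lies in the bay, clear of the tray. Next I'll go over behind the tray, left of the fin.

Call:
play_rows:
  rows:
    - {"slide":[0.278,-0.036,0],"delta_rot":[0,0,0],"fingers":-1}
    - {"slide":[0.278,-0.036,0],"delta_rot":[0,0,0],"fingers":-1}
    - {"slide":[0.278,-0.036,0],"delta_rot":[0,0,0],"fingers":-1}
    - {"slide":[0,0,0],"delta_rot":[0,0,0],"fingers":-1}
    - {"slide":[0,0,0.3],"delta_rot":[0,0,0],"fingers":-1}
    - {"slide":[0,0,0.3],"delta_rot":[0,0,0],"fingers":-1}
    - {"slide":[0,0,0],"delta_rot":[0,0,0],"fingers":-1}

```text
time_s: 14.35
tcp_pos: [0.6384, 0.022, 0.1627]
eef_rot: [179.8, 0.5, -7.5]
contact_force: [-0.2, -0.2, 0.8]
gripper_width: 0.0004
gripper_force: 0.0
```

Call:
play_rows:
  rows:
    - {"slide":[-0.145,0,-0.022],"delta_rot":[0,0,0],"fingers":-1}
    - {"slide":[-0.146,0,-0.022],"delta_rot":[0,0,0],"fingers":-1}
    - {"slide":[-0.111,0,0.015],"delta_rot":[0,0,0],"fingers":-1}
    - {"slide":[-0.112,0,0.03],"delta_rot":[0,0,0],"fingers":-1}
    - {"slide":[-0.1,0,0.05],"delta_rot":[0,0,0],"fingers":-1}
    - {"slide":[-0.1,0,0.06],"delta_rot":[0,0,0],"fingers":-1}
    - {"slide":[0,0,0],"delta_rot":[0,0,0],"fingers":-1}

```text
time_s: 15.22
tcp_pos: [0.5353, 0.0367, 0.1519]
eef_rot: [-180.0, -0.1, -7.4]
contact_force: [0.8, 0.2, 0.1]
gripper_width: 0.0005
gripper_force: 0.0
```

Call:
play_rows:
  rows:
    - {"slide":[-0.08,0,0.08],"delta_rot":[0,0,0],"fingers":-1}
    - {"slide":[-0.08,0,0.085],"delta_rot":[0,0,0],"fingers":-1}
    - {"slide":[-0.055,0,0.1],"delta_rot":[0,0,0],"fingers":-1}
    - {"slide":[-0.048,0,0.105],"delta_rot":[0,0,0],"fingers":-1}
    - {"slide":[0,0,0],"delta_rot":[0,0,0],"fingers":-1}

```text
time_s: 15.85
tcp_pos: [0.4966, 0.0417, 0.0952]
eef_rot: [180.0, 0.0, -7.4]
contact_force: [0.2, 0.2, -1.0]
gripper_width: 0.0008
gripper_force: 0.0
```

```bash
python3 - <<'E'
from dr import *
s=r.get_state();sd=r.capture("side");c=wcam(s,r.capture("wrist"))
print(s["tcp_pos"],s["contact_force"])
a=cv2.resize(c["image"],(400,300))
d=cv2.resize(sd["image"][140:320,200:440],(400,300),interpolation=2)
cv2.imwrite("pics/m5.png",np.hstack([a,d]))
E
```

```text
[0.49663403 0.04165093 0.09515879] [ 0.19031936  0.22334828 -1.01787408]
```

View pics/m5.png

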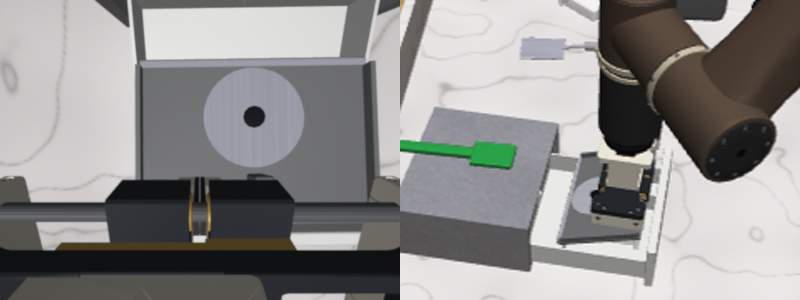

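The tray has come down to about 0.3 rad with the fingers on it. Pressing it flat.

Call:
play_rows:
  rows:
    - {"slide":[-0.02,0,0.08],"delta_rot":[0,0,0],"fingers":-1}
    - {"slide":[-0.02,0,0.08],"delta_rot":[0,0,0],"fingers":-1}
    - {"slide":[0,0,0.06],"delta_rot":[0,0,0],"fingers":-1}
    - {"slide":[0,0,0.02],"delta_rot":[0,0,0],"fingers":-1}
    - {"slide":[0,0,0],"delta_rot":[0,0,0],"fingers":-1}
    - {"slide":[0,0,0.013],"delta_rot":[0,0,0],"fingers":-1}
    - {"slide":[0,0,0],"delta_rot":[0,0,0],"fingers":-1}

```text
time_s: 16.82
tcp_pos: [0.4908, 0.0426, 0.0572]
eef_rot: [-180.0, -0.0, -7.4]
contact_force: [0.6, -0.5, 1.8]
gripper_width: 0.0006
gripper_force: 1.0
```

Call:
play_rows:
  rows:
    - {"slide":[0,0,0.015],"delta_rot":[0,0,0],"fingers":-1}
    - {"slide":[0,0,0],"delta_rot":[0,0,0],"fingers":-1}
    - {"slide":[0,0,0],"delta_rot":[0,0,0],"fingers":-1}

```text
time_s: 17.2
tcp_pos: [0.4922, 0.0425, 0.0567]
eef_rot: [-180.0, -0.2, -7.4]
contact_force: [-2.3, -2.7, 17.9]
gripper_width: 0.0002
gripper_force: 9.1
```

The tray is hard against flat, with 18 N pressing. I'll retreat and go in front of the panel.

Call:
play_rows:
  rows:
    - {"slide":[0,0,-0.25],"delta_rot":[0,0,0],"fingers":-1}
    - {"slide":[0,0,-0.25],"delta_rot":[0,0,0],"fingers":-1}
    - {"slide":[-0.28,0.15,0],"delta_rot":[0,0,0],"fingers":-1}
    - {"slide":[-0.28,0.15,0],"delta_rot":[0,0,0],"fingers":-1}
    - {"slide":[0,0,0],"delta_rot":[0,0,0],"fingers":-1}
    - {"slide":[0,0,0],"delta_rot":[0,0,0],"fingers":-1}

```text
time_s: 17.95
tcp_pos: [0.4019, 0.0089, 0.1301]
eef_rot: [-179.9, -0.1, -7.4]
contact_force: [0.8, 0.3, -0.1]
gripper_width: 0.0006
gripper_force: 0.0
```

```bash
python3 - <<'E'
from dr import *
s=r.get_state();c=wcam(s,r.capture("wrist"))
d=s["tcp_pos"]-P0;print(s["tcp_pos"],d@X,d@Y)
print("panel outer top edge pred",proj(c,D(0,.08,.094)),"tray near L/R",proj(c,D(.02,.098,.057)),proj(c,D(.02,-.098,.057)),"hinge",proj(c,D(.156,.098,.057)),proj(c,D(.156,-.098,.057)))
cv2.imwrite("pics/w6.png",c["image"])
E
```

```text
[0.40185659 0.00891699 0.13012954] -0.03451920575524901 0.0006166061040631553
panel outer top edge pred (np.float64(182.99275211529417), np.float64(215.46496000720208)) tray near L/R (np.float64(173.53809382084933), np.float64(173.96901587989584)) (np.float64(470.3265691959538), np.float64(174.30748371333468)) hinge (np.float64(143.95912091367597), np.float64(-78.03792016181998)) (np.float64(501.5860745239083), np.float64(-77.45853897529494))
```

View pics/w6.png

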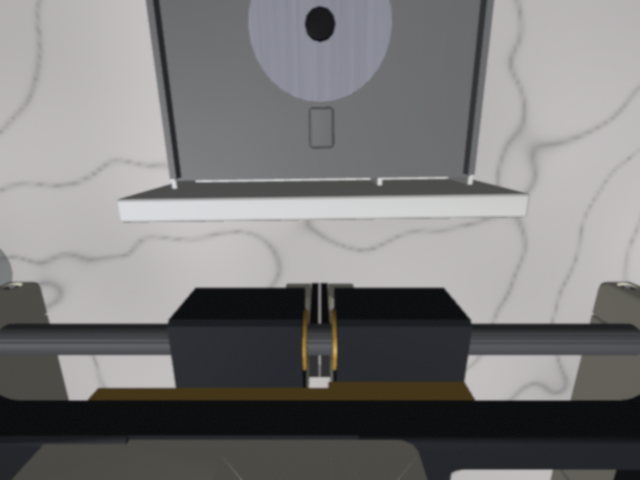

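The tray is flat at (175–470, 178), and the panel's outer edge is at row 218 with the fingers in front of it. Lowering and pushing.

Call:
play_rows:
  rows:
    - {"slide":[0,0,0.24],"delta_rot":[0,0,0],"fingers":-1}
    - {"slide":[0,0,0.24],"delta_rot":[0,0,0],"fingers":-1}
    - {"slide":[0,0,0],"delta_rot":[0,0,0],"fingers":-1}
    - {"slide":[0.08,0,0],"delta_rot":[0,0,0],"fingers":-1}
    - {"slide":[0.08,0,0],"delta_rot":[0,0,0],"fingers":-1}
    - {"slide":[0.08,0,0],"delta_rot":[0,0,0],"fingers":-1}
    - {"slide":[0.08,0,0],"delta_rot":[0,0,0],"fingers":-1}
    - {"slide":[0.08,0,0],"delta_rot":[0,0,0],"fingers":-1}

```text
time_s: 19.0
tcp_pos: [0.4616, 0.0007, 0.0577]
eef_rot: [-180.0, -0.0, -7.4]
contact_force: [-3.3, 2.2, 2.5]
gripper_width: 0.0006
gripper_force: 1.9
```

Call:
play_rows:
  rows:
    - {"slide":[0.1,0,0],"delta_rot":[0,0,0],"fingers":-1}
    - {"slide":[0.1,0,0],"delta_rot":[0,0,0],"fingers":-1}
    - {"slide":[0.1,0,0],"delta_rot":[0,0,0],"fingers":-1}
    - {"slide":[0.1,0,0],"delta_rot":[0,0,0],"fingers":-1}
    - {"slide":[0.1,0,0],"delta_rot":[0,0,0],"fingers":-1}
    - {"slide":[0.1,0,0],"delta_rot":[0,0,0],"fingers":-1}
    - {"slide":[0.1,0,0],"delta_rot":[0,0,0],"fingers":-1}
    - {"slide":[0,0,0],"delta_rot":[0,0,0],"fingers":-1}

```text
time_s: 20.0
tcp_pos: [0.5669, -0.013, 0.0577]
eef_rot: [180.0, -0.1, -7.4]
contact_force: [-0.7, -0.2, 0.0]
gripper_width: 0.0002
gripper_force: 0.0
```

Call:
play_rows:
  rows:
    - {"slide":[0.04,0,0],"delta_rot":[0,0,0],"fingers":-1}
    - {"slide":[0.04,0,0],"delta_rot":[0,0,0],"fingers":-1}
    - {"slide":[0.04,0,0],"delta_rot":[0,0,0],"fingers":-1}
    - {"slide":[0.02,0,0],"delta_rot":[0,0,0],"fingers":-1}
    - {"slide":[0,0,0],"delta_rot":[0,0,0],"fingers":-1}

```text
time_s: 20.62
tcp_pos: [0.5863, -0.0155, 0.0576]
eef_rot: [-180.0, -0.0, -7.4]
contact_force: [-0.3, -0.2, -0.8]
gripper_width: 0.0005
gripper_force: 0.3
```

Call:
play_rows:
  rows:
    - {"slide":[0.02,0,0],"delta_rot":[0,0,0],"fingers":-1}
    - {"slide":[0.02,0,0],"delta_rot":[0,0,0],"fingers":-1}
    - {"slide":[0.02,0,0],"delta_rot":[0,0,0],"fingers":-1}
    - {"slide":[0,0,0],"delta_rot":[0,0,0],"fingers":-1}

```text
time_s: 21.12
tcp_pos: [0.5936, -0.0165, 0.0574]
eef_rot: [180.0, 0.1, -7.4]
contact_force: [-4.3, 1.3, 0.9]
gripper_width: 0.0004
gripper_force: 2.1
```

Call:
play_rows:
  rows:
    - {"slide":[0.02,0,0],"delta_rot":[0,0,0],"fingers":-1}
    - {"slide":[0.02,0,0],"delta_rot":[0,0,0],"fingers":-1}
    - {"slide":[0,0,0],"delta_rot":[0,0,0],"fingers":-1}

```text
time_s: 21.5
tcp_pos: [0.6009, -0.0173, 0.0575]
eef_rot: [-180.0, -0.0, -7.4]
contact_force: [-0.9, -0.3, -1.5]
gripper_width: 0.0007
gripper_force: 0.5
```

Call:
play_rows:
  rows:
    - {"slide":[0.02,0,0],"delta_rot":[0,0,0],"fingers":-1}
    - {"slide":[0.02,0,0],"delta_rot":[0,0,0],"fingers":-1}
    - {"slide":[0,0,0],"delta_rot":[0,0,0],"fingers":-1}

```text
time_s: 21.88
tcp_pos: [0.6049, -0.0179, 0.0574]
eef_rot: [180.0, 0.2, -7.4]
contact_force: [-9.7, 5.2, 5.2]
gripper_width: 0.0002
gripper_force: 5.3
```

Call:
play_rows:
  rows:
    - {"slide":[0.02,0,0],"delta_rot":[0,0,0],"fingers":-1}
    - {"slide":[0,0,0],"delta_rot":[0,0,0],"fingers":-1}
    - {"slide":[0.01,0,0],"delta_rot":[0,0,0],"fingers":-1}
    - {"slide":[0,0,0],"delta_rot":[0,0,0],"fingers":-1}

```text
time_s: 22.38
tcp_pos: [0.6049, -0.0181, 0.0573]
eef_rot: [179.9, 0.6, -7.5]
contact_force: [-26.3, 11.5, 20.2]
gripper_width: 0.0006
gripper_force: 14.1
```

Call:
play_rows:
  rows:
    - {"slide":[-0.1,0,0],"delta_rot":[0,0,0],"fingers":-1}
    - {"slide":[-0.3,0,0],"delta_rot":[0,0,0],"fingers":-1}
    - {"slide":[-0.3,0,-0.2],"delta_rot":[0,0,0],"fingers":-1}
    - {"slide":[-0.3,0,-0.3],"delta_rot":[0,0,0],"fingers":-1}
    - {"slide":[-0.1,0,-0.3],"delta_rot":[0,0,0],"fingers":-1}
    - {"slide":[0,0,0],"delta_rot":[0,0,0],"fingers":-1}
    - {"slide":[0,0,0],"delta_rot":[0,0,0],"fingers":-1}

```text
time_s: 23.25
tcp_pos: [0.4489, 0.0027, 0.1772]
eef_rot: [-179.9, -0.1, -7.4]
contact_force: [0.0, -0.2, -0.6]
gripper_width: 0.0009
gripper_force: 0.0
```

```bash
python3 - <<'E'
from dr import *
np.set_printoptions(precision=4,suppress=True,linewidth=150)
s=r.get_state();c=wcam(s,r.capture("wrist"));np.save("w7.npy",c,allow_pickle=True);print(s["tcp_pos"],s["contact_force"])
g=cv2.cvtColor(c["image"],cv2.COLOR_BGR2GRAY)
for y in(.07,-.07,0):
    print("col y",y)
    xs=np.arange(.13,.23,.004)
    for z in(.094,):
        print([(round(float(x),3),int(g[min(479,max(0,int(round(v)))),int(round(u))])) for x in xs for u,v in[proj(c,D(x,y,z))]])
t=r.capture("top");o=np.load("top0.npy",allow_pickle=True).item()
d=cv2.absdiff(t["image"],o["image"]).max(2)>40
n,l,st,ce=cv2.connectedComponentsWithStats(d.astype(np.uint8))
print([(st[i].tolist()) for i in range(1,n) if st[i][4]>25])
E
```

```text
[0.4489 0.0027 0.1772] [ 0.0229 -0.2376 -0.6027]
col y 0.07
[(0.13, 172), (0.134, 171), (0.138, 171), (0.142, 170), (0.146, 170), (0.15, 170), (0.154, 168), (0.158, 71), (0.162, 72), (0.166, 72), (0.17, 72), (0.174, 72), (0.178, 71), (0.182, 71), (0.186, 72), (0.19, 72), (0.194, 72), (0.198, 72), (0.202, 72), (0.206, 72), (0.21, 72), (0.214, 72), (0.218, 72), (0.222, 72), (0.226, 72)]
col y -0.07
[(0.13, 160), (0.134, 160), (0.138, 160), (0.142, 160), (0.146, 161), (0.15, 161), (0.154, 161), (0.158, 89), (0.162, 71), (0.166, 71), (0.17, 70), (0.174, 71), (0.178, 71), (0.182, 71), (0.186, 72), (0.19, 71), (0.194, 71), (0.198, 72), (0.202, 72), (0.206, 72), (0.21, 72), (0.214, 71), (0.218, 71), (0.222, 71), (0.226, 71)]
col y 0
[(0.13, 164), (0.134, 165), (0.138, 164), (0.142, 158), (0.146, 153), (0.15, 163), (0.154, 166), (0.158, 71), (0.162, 72), (0.166, 71), (0.17, 72), (0.174, 72), (0.178, 72), (0.182, 72), (0.186, 72), (0.19, 72), (0.194, 72), (0.198, 72), (0.202, 72), (0.206, 72), (0.21, 72), (0.214, 72), (0.218, 72), (0.222, 72), (0.226, 72)]
[[85, 198, 249, 282, 27797], [389, 209, 18, 38, 135], [255, 253, 10, 10, 76], [248, 425, 12, 21, 69], [252, 432, 41, 24, 110], [305, 448, 6, 23, 49], [311, 451, 22, 29, 266]]
```

```bash
python3 - <<'E'
from dr import *
c=np.load("w7.npy",allow_pickle=True).item()
print([np.round(proj(c,D(x,0,.094))).tolist() for x in(.13,.15,.16,.2)])
for k,sd in(("before",np.load("side0.npy",allow_pickle=True).item()),("now",r.capture("side"))):
    g=cv2.cvtColor(sd["image"],cv2.COLOR_BGR2GRAY)
    for y,z in((.112,.094),(.09,.094),(.119,.05),(.119,.08)):
        xs=np.arange(-.03,.05,.004) if k=="before" else np.arange(.14,.22,.004)
        o=[]
        for x in xs:
            u,v=proj(sd,D(x,y,z));o.append(int(cv2.getRectSubPix(g,(1,1),(u,v))[0,0]))
        print(k,y,z,xs[0],o)
E
```

```text
[[322.0, 73.0], [322.0, 38.0], [322.0, 19.0], [323.0, -60.0]]
before 0.112 0.094 -0.03 [203, 203, 204, 205, 206, 189, 152, 213, 212, 204, 193, 205, 165, 156, 162, 135, 109, 84, 68, 67]
before 0.09 0.094 -0.03 [175, 176, 187, 196, 199, 186, 139, 208, 212, 207, 186, 205, 111, 98, 98, 98, 98, 98, 98, 99]
before 0.119 0.05 -0.03 [208, 211, 211, 212, 212, 211, 142, 114, 115, 105, 110, 115, 115, 115, 115, 115, 115, 115, 115, 115]
before 0.119 0.08 -0.03 [206, 207, 208, 209, 209, 196, 122, 116, 116, 117, 201, 212, 211, 211, 211, 211, 211, 211, 211, 211]
now 0.112 0.094 0.14 [227, 227, 227, 228, 228, 217, 128, 94, 95, 96, 200, 226, 226, 146, 89, 97, 90, 95, 100, 106]
now 0.09 0.094 0.14 [225, 226, 226, 226, 227, 220, 138, 94, 94, 92, 197, 226, 226, 172, 120, 139, 138, 136, 134, 135]
now 0.119 0.05 0.14 [229, 229, 230, 229, 229, 229, 229, 228, 143, 92, 118, 126, 127, 113, 79, 80, 81, 81, 79, 79]
now 0.119 0.08 0.14 [228, 229, 229, 229, 229, 229, 199, 99, 95, 95, 122, 127, 129, 94, 79, 81, 80, 80, 80, 81]
```

The panel's inner face now meets the unit front, the drawer has travelled about 0.18 m, and it held at 26 N without moving. It is at its stop, so I'm handing in.

```bash
python3 -c "
from plant import r
print(r.close_job())"
```

```text
the job is handed in; nothing more can be done
None
```

The job is handed in: the pusher lies in the wide bay, the tray is folded flat, and the drawer took 26 N without moving, so I take it to be home; the judge returned no verdict, and I viewed 11 pictures, one over the limit of 10.

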